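Open the sterile case with a blade and hand over the ball tray

ROBOT

A 6-joint arm with a two-finger parallel gripper is mounted at the origin on the work surface. World frame = base frame: x ahead of the robot, y to its left, z up, the work surface at z = 0. Lengths are in mm, angles in rad, forces in N, time in s.
With the tool pointing down it reaches from about 300 to 775 mm from the base axis. Payload 14.6 kg.
Tool frame: the origin (TCP) lies on the front face of the gripper's body, between the roots of the fingers; the fingertips stand 97 mm ahead of it and the grasp point (between the pads) lies 78 mm ahead of it; y points along the fingers, x is the direction in which the jaws open and shut, and the axes are right-handed (so a half turn about y gives the same grasp; the last joint's range is limited). The gripper opens to 94 mm and grips with 3 to 60 N. Pads are 16 mm wide; open, the fingers measure 119 mm over their backs; the gripper's body (75 mm by 177 mm) begins 78 mm behind the grasp point.
Start: joints at [-1.375, 0.3, 1.521, -0, 1.321, -0.067], TCP at [142.875, -531.109, 302.646] pointing down, gripper open.
Joint ranges: [-3.03, 3.03], [-0.79, 2.21], [0.23, 2.52], [-1.04, 4.18], [0, 3.07], [-2.55, 2.55]. Speed limits (rad/s): [2.22, 2.22, 2.57, 3.14, 3.14, 3.14].

INTERFACE

Orientations are given as a 3x3 rotation matrix whose columns are the frame's x, y, z axes.
In Python, from rig import monitor, vision, hand_in gives the robot as it stands. The module is installed in compiled form; this text tells all that it offers.
- The arm moves only by the shell command python3 -m jog 'ROWS' [OPENING] [FORCE]. ROWS is JSON, a list that holds one entry, the list of rows, each a list of 4 numbers: the shift along the world's x, y, z in mm, then the turn about the world's z in rad. In form: [[[tx, ty, tz, yaw], ...]]. A call has 1 to 20 rows; each row is the pose to reach, as a shift and turn from the pose measured when the call began; what a row does not reach only later rows make up. A row lasts 1/8 s, in which the tool goes at most 62.5 mm and 10.7 degrees, less where a joint would pass 70% of its speed; a pose out of reach is approached as far as the arm can. A call with a gripper value outside its range is refused whole. OPENING is the opening, from -1 (shut) to 1 (fully open), so that 0 is half open, set as the call begins (- or left out, the last holds). The fingers move at their own pace and stop on an object; FORCE is the grip in N (left out, the last holds). Time passes only in rows, so rows that repeat a pose let the fingers close. It gives the time, the measured TCP pose, the force and the opening at its end, in the units of the state.
- monitor.get_obs(): the state, without advancing time (a new reading comes with each control period).
- vision.capture(name): name is "side" or "top"; returns a dict with "image" (420x560x3 uint8, red, green, blue), "range_z" (420x560 float32, mm along the optical axis (not along the pixel's ray), 0 where there is no reading), "fovy" (degrees; the focal length in pixels is half the picture's height over the tangent of half this angle, whatever the lens; pixels are square), "cx", "cy" (the principal point, pixels), "k1" (the pictures are not rectified: a ray, as slopes to the right and down, at radius r is drawn at 1 + k1 r^2 times it, then the intrinsics apply), "extrinsics" (4x4, takes a point from camera to world coordinates). Camera axes: x right, y up, looking along -z (the intrinsics and any distortion apply to the point x, -y, -z); pixel columns grow to the right and rows downward; lengths in mm; the calibration is good to about 2 mm. A picture is of the moment at which its call begins.
- hand_in(): hands the job in, once; it reports no verdict.
Trained networks look in the newest picture that a camera, given by its name, has taken for a name from the list of things; names that differ only in an ending like _2 or _b are one class to them, and where a whole thing is asked for, a point or a joint stands for the part that bears it (a point fixed in the world has none). Each returns a list of dicts, best first, with "score" (0 to 1); they miss things now and then, are a little off and sometimes report something else, mostly with a low value. They report only what shows in the picture. A call takes as long as a camera call. They do not tell look-alikes from the thing itself.
- vision.look_for(name, camera): "position" ([x, y, z] in mm, in world coordinates, good to about 4 mm: the middle of the surface that is visible of it).
- vision.mark_of(name, camera): "position" ([x, y, z] in mm, in world coordinates, good to about 4 mm: a listed point, or the origin of a listed thing).
The state is a dict: "time_s": time; "q": joint angles; "dq": joint speeds; "tau": joint torques, N m; "ee_pos": TCP position; "orientation": TCP orientation; "wrist_force": force on the tool from outside, world axes, zero at the start; "torque": the same for the moment, N m; "grip_width": finger opening in mm.
Only numpy, scipy, OpenCV 4.12 (cv2) and the standard library are available. Lean on these libraries where they do the work, as an engineer would, in place of code of your own. Each camera call takes 0.05 s, during which the arm holds its last target.

TASK

Lever up the lid of the steel instrument case with the wooden-handled blade, open it wide and lay the blade back down on the bench. Then lift the sample tray out by its upright grip, keeping it so level that the loose steel ball never climbs out of its pocket, and carry it over the middle of the round steel dish. Finish there still holding the tray, level and still, about a hand's breadth (10 cm) above the dish's rim for a colleague to take the ball; leave the dish where it is and do not shift or knock over the glassware, jars and rack around.

Things in the scene. Friction and masses are not known exactly. Their poses are not given: they have to be found in the camera images.
- case: Plain steel instrument case, open-topped under its lid, heavy and fixed to the bench. Outside 142 (x) x 118 (y) x 60 mm high, walls and floor 4 mm. Origin: centre of its underside on the bench; z up; its front (the wall with the pry notch) faces its own -x, its hinge lies on the +x rim.
- notch (a point): Middle of the mouth of the pry notch in the outer face of the case's front wall (case x = -71 mm, 53.5 mm above the bench). The notch is a gap 50 mm wide (y) from 47 mm above the bench up to the lid's underside at 60 mm, through the 4 mm wall; axes as the case.
- hinge (a point): Middle of the lid's hinge line, on the case's +x rim, 60 mm above the bench, fixed to the case, axes as the case; the lid turns about its y axis.
- lid_angle (a joint): Lid angle, rad: 0 shut, grows as the front edge rises, stops at 1.9 (leaning back past upright). The hinge is stiff: the lid stays at any angle it is left at; about 2 N at the front edge moves it.
- lid: The flat steel lid, 149 x 122 x 4 mm, no handle. Origin on the hinge line at its underside; at lid angle 0 its axes are those of the case and it reaches to its -x, 149 mm, so its front edge overhangs the front wall by 7 mm; underside 60 mm above the bench.
- blade: Loose pry blade (about 90 g) lying flat on the bench: wooden handle 100 long x 16 wide x 20 mm high reaching to its -x from the origin, thin steel blade 18 wide x 2.5 mm thick reaching 80 mm to its +x, the blade's mid-plane 10 mm above the handle's underside. Origin: underside of the handle's front end; z up, x towards the tip. Balances near the origin.
- blade_tip (a point): Middle of the blade's tip edge (blade frame 80, 0, 10 mm).
- blade_grip (a point): Centre of the handle 20 mm behind its front end (blade frame -20, 0, 10 mm), a good place to grip across the 16 mm width (along y).
- tray: Loose aluminium sample tray (about 140 g), standing on the floor of the case: plate 116 (x) x 46 (y) x 4 mm with an upright black grip fin in the middle, 26 long (x) x 12 thick (y), rising from the plate to 50 mm above the underside, and two shallow round pockets at x = -38 and +38 mm. Origin: centre of its underside (4 mm above the bench at the start); z up; long axis along the case's x, within a few degrees and a few mm of the case's middle.
- pocket (a point): Centre of the pocket that holds the ball (tray frame -38, 0, 4 mm): inner radius 16 mm, rim 2.5 mm high. The ball rolls about in it, up to about 10 mm off its centre, and climbs out if the tray is tipped beyond about 40 degrees or jerked.
- fin_top (a point): Middle of the top of the tray's grip fin (tray frame 0, 0, 50 mm). Inside the shut case it lies 54 mm above the bench.
- ball_center (a point): Centre of the loose steel ball, 20 mm diameter, 33 g.
- dish: Round open steel dish, rim 110 mm in diameter, 28 mm high, about 350 g, loose on the bench. Origin: centre of its underside.
- petri_stack: Bystander: stack of three red culture dishes, 90 mm diameter, 47 mm high. Origin: centre of its underside.
- amber_bottle: Bystander: small amber bottle, 38 mm diameter, 80 mm high. Origin: centre of its underside.
- jar: Bystander: white jar, 60 mm diameter, 95 mm high. Origin: centre of its underside.
- tube_rack: Bystander: aluminium test-tube rack, 65 (x) x 200 (y) mm, with tubes 96 mm high. Origin: centre of its underside.
Not all that is in view belongs to the job. Several things look just like the blade: the one meant starts farthest from the robot's base. Leave any green look-alike of the dish alone.

How it is judged:
By the outcome, as a careful person would: the job done as asked, in the order asked, and still so for the second after the job is handed in, while the arm keeps its last pose, push and grip.
It also fails if it takes over 72 s, if anything falls off the work surface, if the arm or the gripper's body presses on something with over 40 N, if the wrist force passes 120 N, or if a joint passes its speed limit or range.

## Working session

There is one attempt and no reset: what is moved stays moved. The work goes in short steps, Python scripts to look and compute and a shell command to move; the robot and the scene stay as the last step left them, time stands still between calls to the robot, and variables do not carry over. Pictures are saved under pics/ and viewed, and the job is handed in when it is done.

```bash
mkdir -p pics; cat > h.py <<'E'
import numpy as np, cv2
from rig import monitor, vision
def cap(n,fn=None):
    d=vision.capture(n)
    if fn: cv2.imwrite('pics/'+fn,cv2.cvtColor(d['image'],cv2.COLOR_RGB2BGR))
    return d
def px2w(d,u,v,z=None):
    H=d['image'].shape[0];f=H/2/np.tan(np.radians(d['fovy'])/2)
    a=(u-d['cx'])/f;b=(v-d['cy'])/f
    x,y=a,b
    for _ in range(20):
        s=1+d['k1']*(x*x+y*y);x,y=a/s,b/s
    E=np.array(d['extrinsics']);r=E[:3,:3]@np.array([x,-y,-1]);o=E[:3,3]
    if z is not None: return o+r*(z-o[2])/r[2]
    return o+r*d['range_z'][int(round(v)),int(round(u))]
def w2px(d,p):
    E=np.array(d['extrinsics']);c=E[:3,:3].T@(np.array(p)-E[:3,3])
    x,y=c[0]/-c[2],-c[1]/-c[2];s=1+d['k1']*(x*x+y*y)
    f=d['image'].shape[0]/2/np.tan(np.radians(d['fovy'])/2)
    return np.array([d['cx']+f*s*x,d['cy']+f*s*y])
E
cat > a.py <<'E'
from h import *
o=monitor.get_obs();print(o)
for c in('top','side'):
    d=cap(c,c+'0.png');print(c,np.round(d['extrinsics'],2).tolist(),d['fovy'],d['k1'])
    for n in ['case','notch','hinge','blade','blade_tip','blade_grip','dish','petri_stack','amber_bottle','jar','tube_rack']:
        print(n,[(np.round(r['position']).tolist(),round(r['score'],2)) for r in vision.mark_of(n,c)[:5]])
E
python3 a.py
```

```text
{'time_s': 0.0, 'q': array([-1.37463559e+00,  3.00495227e-01,  1.52158611e+00, -2.32264674e-05,
        1.32072909e+00, -6.66474438e-02]), 'dq': array([ 0.00072062,  0.0015372 , -0.00098039, -0.00015392, -0.00037181,
        0.00017943]), 'tau': array([ 1.25940158e-03, -5.31804264e+01, -3.52738094e+01,  7.08442647e-02,
        2.44195590e-02, -9.08706420e-05]), 'ee_pos': array([ 142.82411379, -530.97084395,  302.07090691]), 'orientation': array([[ 2.59798741e-01, -2.59422423e-04,  9.65662750e-01],
       [-9.65662018e-01,  1.19003127e-03,  2.59798864e-01],
       [-1.21656652e-03, -9.99999258e-01,  5.86542461e-05]]), 'wrist_force': array([ 0.13166938,  0.539783  , -0.16784925]), 'torque': array([-0.02954285, -0.02129475,  0.03881197]), 'grip_width': 94.1758900295294}
top [[0.0, 1.0, -0.04, 490.84], [-1.0, 0.0, 0.01, -63.48], [0.01, 0.04, 1.0, 1123.85], [0.0, 0.0, 0.0, 1.0]] 52.853652920334866 0.02323418245632234
case [([548.0, 236.0, 1.0], 0.56), ([535.0, 168.0, 52.0], 0.54), ([730.0, 85.0, -2.0], 0.39)]
notch [([533.0, 167.0, 53.0], 0.69), ([487.0, 26.0, 9.0], 0.18)]
hinge [([598.0,
[... 534 characters left out ...]
, 459.02], [-0.11, -0.51, 0.85, 874.8], [0.01, 0.86, 0.51, 621.69], [0.0, 0.0, 0.0, 1.0]] 57.317632361452965 -0.08433915463592806
case [([551.0, 235.0, -0.0], 0.71)]
notch [([529.0, 164.0, 53.0], 0.84)]
hinge [([564.0, 308.0, 63.0], 0.93)]
blade [([345.0, 89.0, 3.0], 0.93), ([726.0, 86.0, -0.0], 0.56), ([473.0, -55.0, -2.0], 0.51)]
blade_tip [([488.0, 28.0, 9.0], 0.72), ([320.0, 10.0, 15.0], 0.57)]
blade_grip [([356.0, 108.0, 10.0], 0.9), ([474.0, -72.0, 9.0], 0.73)]
dish [([711.0, -441.0, -2.0], 0.87), ([600.0, -307.0, 2.0], 0.75)]
petri_stack [([442.0, -268.0, 0.0], 0.8)]
amber_bottle [([729.0, 89.0, -0.0], 0.66)]
jar [([747.0, 162.0, -4.0], 0.57)]
tube_rack [([745.0, -133.0, -0.0], 0.88)]
```

View images.

View pics/top0.png

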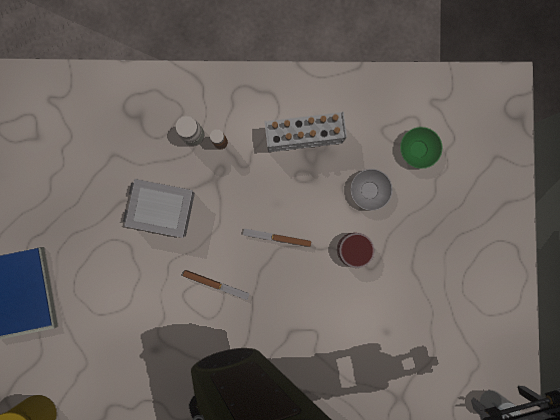

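View pics/side0.png

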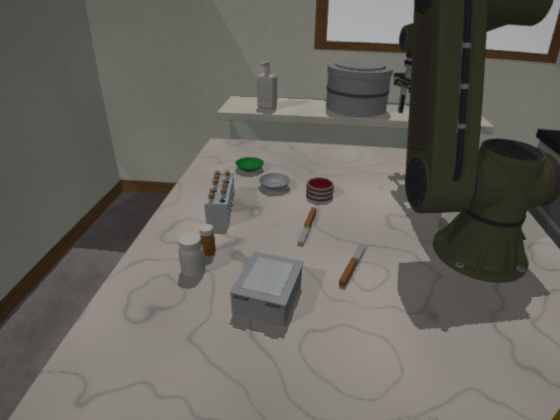

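```bash
cat > b.py <<'E'
from h import *
d=cap('top');H,W=d['range_z'].shape
P=np.array([[px2w(d,u,v) for u in range(W)] for v in range(H)])
np.save('P.npy',P)
def rect(m,name):
    n,l,s,c=cv2.connectedComponentsWithStats(m.astype(np.uint8))
    i=1+np.argmax(s[1:,4]);q=P[l==i]
    r=cv2.minAreaRect(q[:,:2].astype(np.float32));print(name,s[i],'rect',r,'zmed',np.median(q[:,2]))
    return q
X,Y,Z=P[...,0],P[...,1],P[...,2]
q=rect((Z>55)&(Z<75)&(abs(X-550)<110)&(abs(Y-236)<110),'lid')
img=d['image'].astype(int);br=(img[...,0]-img[...,2]>40)
q=rect(br&(abs(X-475)<40)&(Y>-130)&(Y<0),'handle')
print('dir',cv2.fitLine(q[:,:2].astype(np.float32),cv2.DIST_L2,0,.01,.01).ravel())
m=(Z>4)&(Z<30)&(X>440)&(X<520)&(Y>-140)&(Y<60)
q=rect(m,'bladeall');print('dir',cv2.fitLine(q[:,:2].astype(np.float32),cv2.DIST_L2,0,.01,.01).ravel())
a=q[np.argsort(q[:,1])];print(a[:4],a[-4:])
q=rect((Z>10)&(Z<40)&(np.hypot(X-599,Y+307)<75),'dish')
print('bench z',np.median(Z[250:300,280:340]))
s=cap('top');cv2.imwrite('pics/top_z.png',cv2.resize(s['image'][100:320,90:400,::-1],None,fx=2.5,fy=2.5,interpolation=cv2.INTER_CUBIC))
E
python3 b.py
```

```text
lid [ 123  179   70   59 2955] rect ((546.6248168945312, 238.5338592529297), (156.5797119140625, 121.78378295898438), 78.98680114746094) zmed 64.66390039899852
handle [272 235  32  10 162] rect ((467.7393798828125, -89.82660675048828), (83.76416778564453, 24.358959197998047), 69.09175872802734) zmed 19.48684290325059
dir [ 2.0091026e-01  9.7960967e-01  4.6789749e+02 -8.9027229e+01]
bladeall [242 228  65  19 420] rect ((473.42095947265625, -55.32112121582031), (170.69903564453125, 20.897960662841797), 80.99906158447266) zmed 15.19309539839196
dir [ 1.7503546e-01  9.8456216e-01  4.7334521e+02 -5.3183407e+01]
[[ 457.92708719 -138.12505004   16.4379619 ]
 [ 450.14360085 -138.04761407   17.58714206]
 [ 455.37090647 -138.01371701   18.09009899]
 [ 460.60448275 -137.95843039   18.90937958]] [[480.96107076  27.03402255  12.52718324]
 [483.57011324  27.20046469  10.70199313]
 [488.82064433  27.31315646   9.75478257]
 [478.24136921  30.32897549   4.27643914]]
dish [350 169  42  42 811] rect ((598.5374145507812, -306.27532958984375), (106.89470672607422, 107.01220703125), 44.95314025878906) zmed 18.467061137019527
bench z -0.20157668856336386
```

View pics/top_z.png

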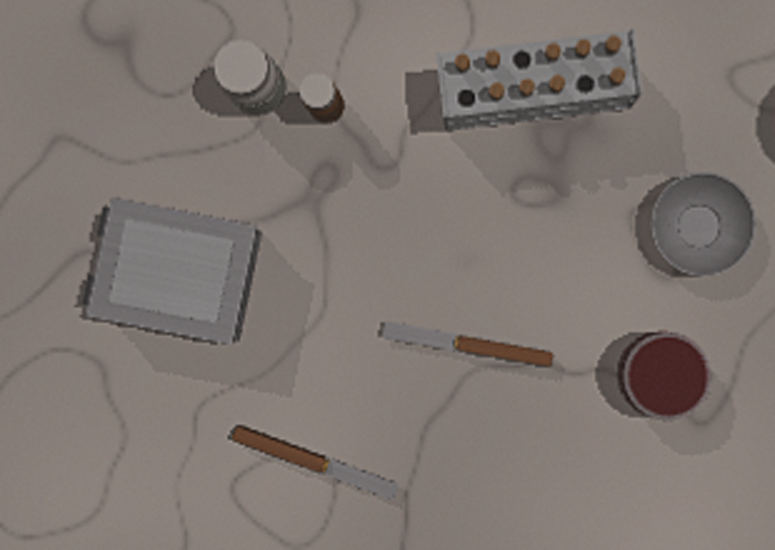

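```bash
python3 - <<'E'
from h import *
d=cap('top')
for n,(u,v),z in [('junc',(457,343),15),('end',(552,359),20),('tip',(380,330),11),('c1',(110,198),64),('c2',(262,230),64),('c3',(238,345),64),('c4',(83,318),64)]:
    print(n,px2w(d,90+u/2.5-.3,100+v/2.5-.3,z).round(1))
# gripper orient
o=monitor.get_obs()
print(np.arctan2(o['orientation'][1,0],o['orientation'][0,0]))
E
```

```text
junc [473.6 -50.4  15. ]
end [ 457.3 -149.6   20. ]
tip [487.   30.6  11. ]
c1 [618.7 297.1  64. ]
c2 [587.1 145.1  64. ]
c3 [471.9 167.7  64. ]
c4 [498.4 321.8  64. ]
-1.3079853216179431
```

```bash
python3 -m jog '[[[28,39,0,0.1],[56,78,0,0.2],[84,117,0,0.3],[112,156,0,0.4],[140,195,0,0.5],[168,235,-10,0.6],[196,275,-20,0.7],[224,315,-30,0.8],[252,355,-40,0.9],[280,395,-60,1.0],[305,430,-80,1.1],[328,465,-90,1.139],[328.7,465,-100,1.139],[328.7,465,-100,1.139],[328.7,465,-100,1.139]]]' 0 40; python3 - <<'E'
from h import *
o=monitor.get_obs();print(np.arctan2(o['orientation'][1,0],o['orientation'][0,0]))
d=cap('side','side1.png')
d=cap('top','top1.png')
E
```

```text
time_s: 3.22
ee_pos: [471.4, -67.0, 203.1]
orientation: [[0.986, 0.001, 0.17], [-0.17, -0.0, 0.986], [0.001, -1.0, -0.0]]
wrist_force: [-0.6, -0.6, 0.6]
grip_width: 47.1
-0.17047672250982018
```

```bash
python3 -m jog '[[[0,1,-30,0],[0,1,-60,0],[0,1,-80,0],[0,1,-95,0],[0,1,-101,0],[0,1,-103,0],[0,1,-103,0],[0,1,-103,0]]]' 0 40; python3 - <<'E'
from h import *
d=cap('side','side2.png')
cv2.imwrite('pics/side2z.png',cv2.resize(d['image'][150:290,220:400,::-1],None,fx=4,fy=4))
d=cap('top')
cv2.imwrite('pics/top2z.png',cv2.resize(d['image'][180:290,200:360,::-1],None,fx=4,fy=4))
E
```

```text
time_s: 4.32
ee_pos: [471.6, -65.9, 100.7]
orientation: [[0.986, 0.002, 0.17], [-0.17, -0.0, 0.986], [0.002, -1.0, -0.0]]
wrist_force: [0.2, -0.2, -0.1]
grip_width: 47.3
```

View pics/side2z.png

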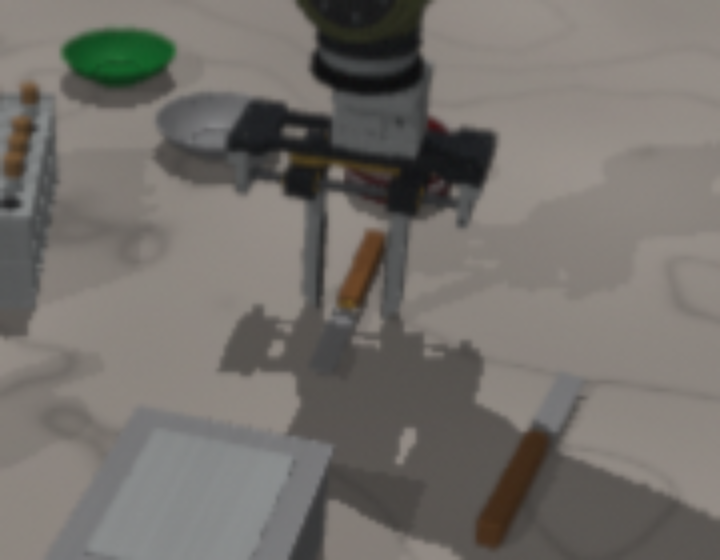

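View pics/top2z.png

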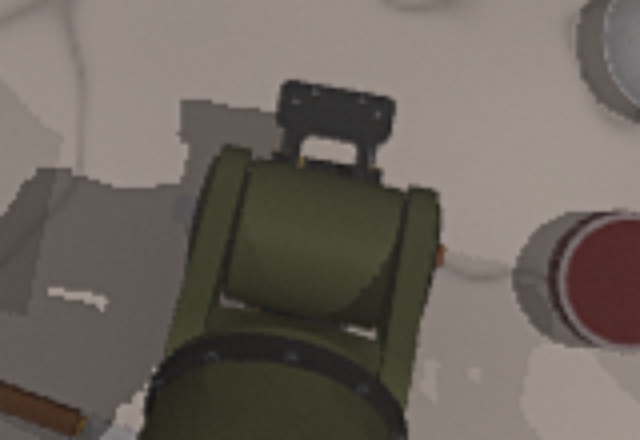

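The blade's handle front lies between the fingertips (side zoom ~(355,300)), and the petri stack is clear, so I'm closing the gripper.

```bash
python3 -m jog '[[[0,0,0,0],[0,0,0,0],[0,0,0,0],[0,0,0,0],[0,0,0,0]]]' -1 60;  python3 -m jog '[[[0,0,10,0],[0,0,25,0],[0,0,43,0],[0,0,44,0],[0,0,44,0],[0,0,44,0]]]'; python3 - <<'E'
from h import *
d=cap('side','side3.png')
cv2.imwrite('pics/side3z.png',cv2.resize(d['image'][150:290,220:400,::-1],None,fx=4,fy=4))
for c in('side','top'):
    cap(c)
    for n in('blade_tip','blade_grip','blade'):print(c,n,[(np.round(r['position']).tolist(),round(r['score'],2)) for r in vision.mark_of(n,c)[:5]])
E
```

```text
time_s: 5.05
ee_pos: [471.6, -65.9, 100.5]
orientation: [[0.986, 0.002, 0.17], [-0.17, -0.0, 0.986], [0.002, -1.0, -0.0]]
wrist_force: [1.1, -0.2, 0.1]
grip_width: 15.0
time_s: 5.8
ee_pos: [471.4, -65.8, 144.1]
orientation: [[0.986, 0.001, 0.17], [-0.17, -0.0, 0.986], [0.001, -1.0, -0.0]]
wrist_force: [-0.4, -0.2, -0.3]
grip_width: 15.2
side blade_tip [([320.0, 9.0, 14.0], 0.84), ([485.0, 28.0, 55.0], 0.43), ([746.0, -132.0, -0.0], 0.35)]
side blade_grip [([353.0, 107.0, 11.0], 0.88), ([472.0, -76.0, 54.0], 0.47)]
side blade [([348.0, 87.0, 0.0], 0.69), ([471.0, -50.0, 40.0], 0.57)]
top blade_tip []
top blade_grip [([350.0, 109.0, 11.0], 0.58)]
top blade [([349.0, 86.0, -2.0], 0.77)]
```

View pics/side3z.png

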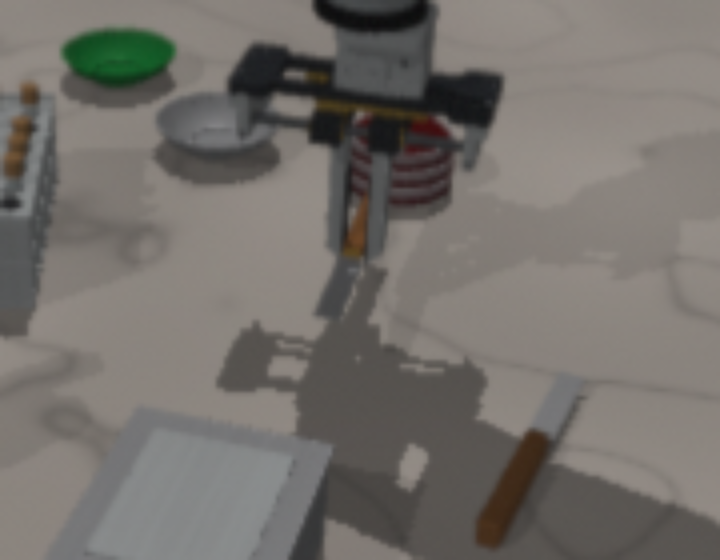

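```bash
python3 -m jog '[[[10,30,0,-0.023],[20,60,0,-0.023],[30,90,0,-0.023],[38,115,0,-0.023],[41,123,0,-0.023],[41,123,0,-0.023],[41,123,0,-0.023]]]'; python3 - <<'E'
from h import *
d=cap('side','side4.png')
cv2.imwrite('pics/side4z.png',cv2.resize(d['image'][170:330,210:400,::-1],None,fx=4,fy=4,interpolation=cv2.INTER_CUBIC))
for n in('blade_tip','notch'):print(n,[(np.round(r['position']).tolist(),round(r['score'],2)) for r in vision.mark_of(n,'side')[:5]])
E
```

```text
time_s: 7.12
ee_pos: [512.4, 56.4, 144.5]
orientation: [[0.981, 0.001, 0.193], [-0.193, -0.0, 0.981], [0.001, -1.0, -0.0]]
wrist_force: [0.1, -0.4, -0.9]
grip_width: 15.5
blade_tip [([320.0, 10.0, 15.0], 0.86), ([515.0, 69.0, 41.0], 0.64), ([528.0, 150.0, 55.0], 0.54)]
notch [([532.0, 163.0, 54.0], 0.72), ([564.0, 309.0, 56.0], 0.43)]
```

View pics/side4z.png

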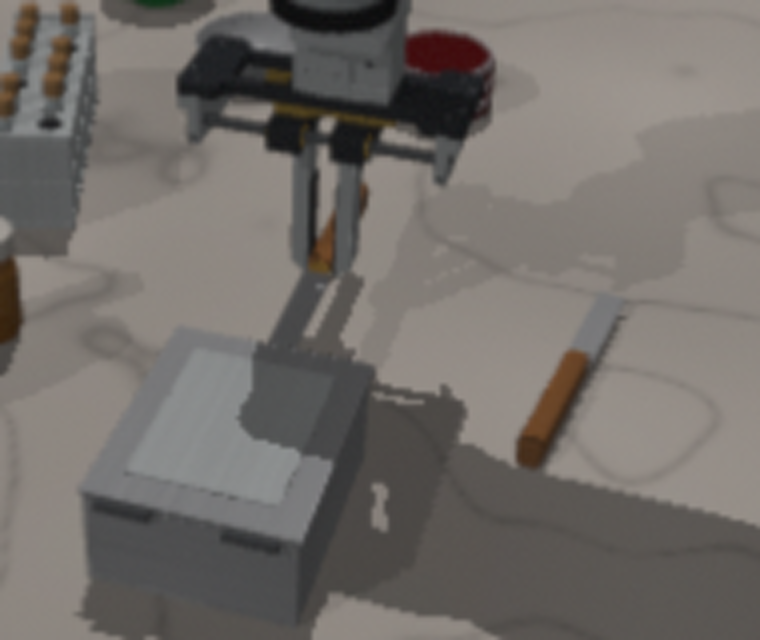

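```bash
python3 -m jog '[[[1,5,0,0],[2,10,0,0],[3,15,0,0],[4,20,0,0],[5,25,0,0],[6,30,0,0],[6,30,0,0],[6,30,0,0]]]'; python3 - <<'E'
from h import *
d=cap('side','side5.png')
cv2.imwrite('pics/side5z.png',cv2.resize(d['image'][170:330,210:400,::-1],None,fx=4,fy=4,interpolation=cv2.INTER_CUBIC))
E
```

```text
time_s: 8.28
ee_pos: [518.5, 86.5, 144.5]
orientation: [[0.981, 0.001, 0.193], [-0.193, -0.0, 0.981], [0.001, -1.0, -0.0]]
wrist_force: [0.2, -0.5, -2.1]
grip_width: 15.5
```

View pics/side5z.png

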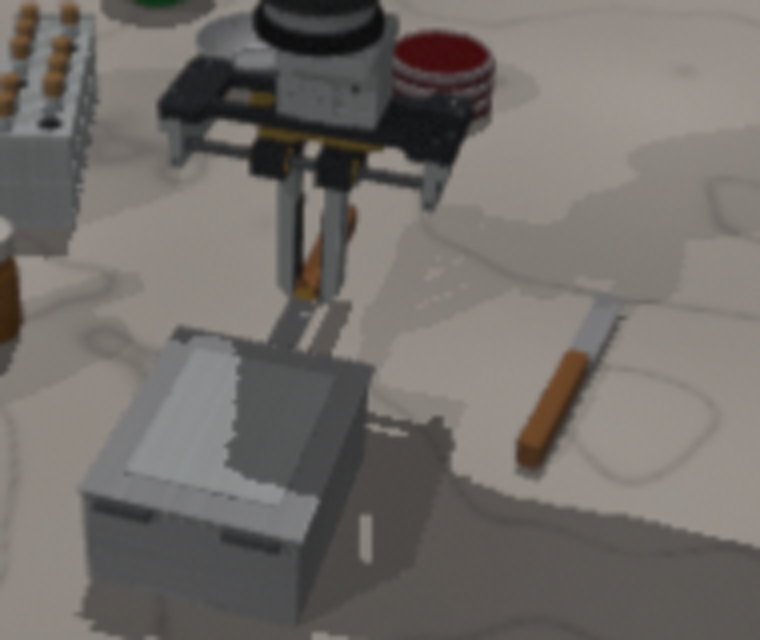

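```bash
python3 -m jog '[[[0,0,6,0],[0,0,12,0],[0.2,1,20,0],[0.4,2,28,0],[0.8,4,35,0],[1.2,6,42,0],[1.6,8,49,0],[1.6,8,49,0]]]'; python3 - <<'E'
from h import *
d=cap('side','side6.png')
cv2.imwrite('pics/side6z.png',cv2.resize(d['image'][150:310,210:400,::-1],None,fx=4,fy=4,interpolation=cv2.INTER_CUBIC))
E
```

```text
time_s: 9.32
ee_pos: [520.3, 94.7, 194.1]
orientation: [[0.981, 0.002, 0.193], [-0.193, -0.0, 0.981], [0.002, -1.0, 0.0]]
wrist_force: [-0.0, -0.8, -1.2]
grip_width: 15.3
```

View pics/side6z.png

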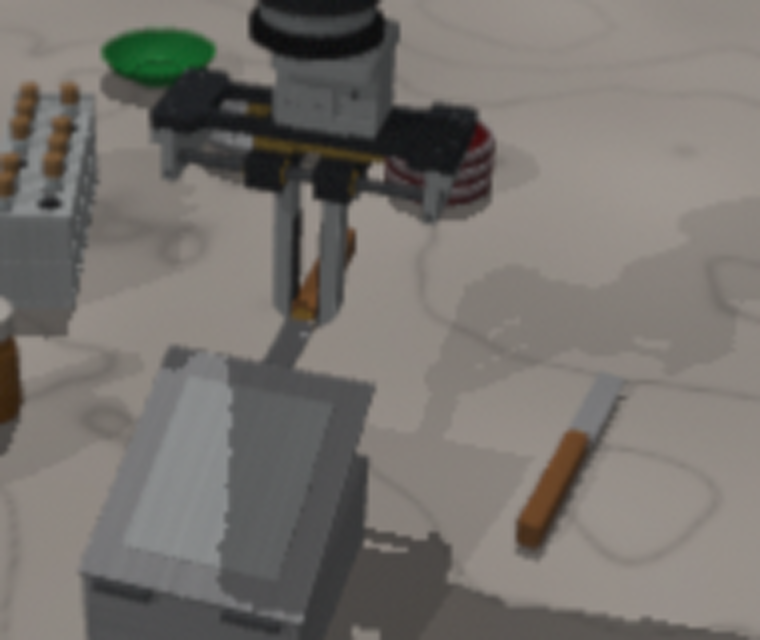

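```bash
python3 -m jog '[[[0.8,4,10,0],[1.7,9,21,0],[3,15,31,0],[4.2,21.6,40,0],[5.8,29,48,0],[7.3,37,56,0],[9,46,63,0],[11,56,69,0],[13,66,74,0],[15,76,78,0],[15,76,78,0],[15,76,78,0]]]'; python3 - <<'E'
from h import *
d=cap('side','side7.png')
cv2.imwrite('pics/side7z.png',cv2.resize(d['image'][130:290,210:400,::-1],None,fx=4,fy=4,interpolation=cv2.INTER_CUBIC))
E
```

```text
time_s: 10.88
ee_pos: [535.2, 170.6, 271.6]
orientation: [[0.981, 0.002, 0.193], [-0.193, -0.0, 0.981], [0.002, -1.0, 0.0]]
wrist_force: [-0.1, -0.8, -1.1]
grip_width: 15.3
```

View pics/side7z.png

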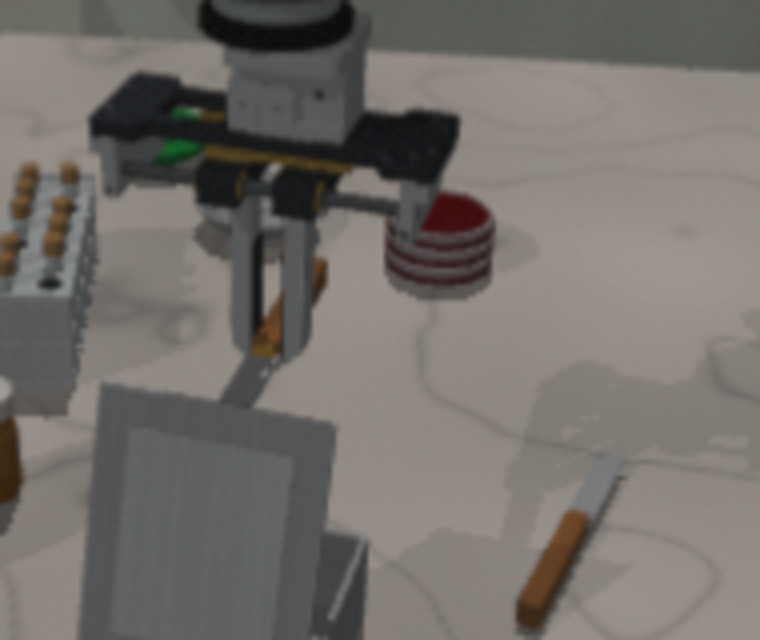

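```bash
python3 -m jog '[[[2,10,3,0],[4,20,6,0],[6.3,32,7,0],[8.6,44,8,0],[10.5,54,7,0],[12.5,64,6,0],[14,72,5,0],[15,77,4,0],[15,77,4,0],[15,77,4,0]]]'; python3 - <<'E'
from h import *
d=cap('side','side8.png')
cv2.imwrite('pics/side8z.png',cv2.resize(d['image'][130:330,190:420,::-1],None,fx=3,fy=3,interpolation=cv2.INTER_CUBIC))
E
```

```text
time_s: 12.18
ee_pos: [550.1, 247.4, 275.6]
orientation: [[0.981, 0.002, 0.193], [-0.193, 0.0, 0.981], [0.002, -1.0, 0.0]]
wrist_force: [0.1, 0.5, -1.1]
grip_width: 15.4
```

View pics/side8z.png

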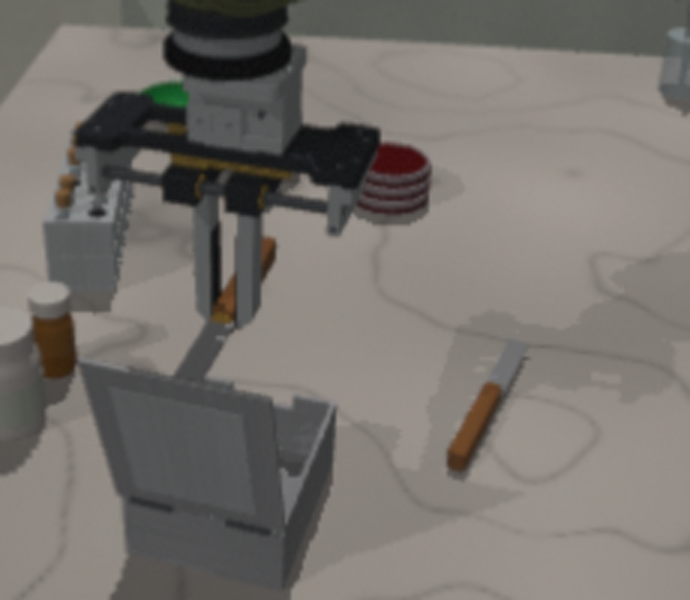

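```bash
python3 -m jog '[[[-4,-20,0,0],[-12,-60,0,0],[-22,-105,0,0],[-33,-150,0,0],[-45,-195,-15,0],[-57,-240,-45,0],[-69,-280,-80,0],[-77,-308,-115,0],[-78,-313,-145,0],[-78,-313,-163,0],[-78,-313,-170,0],[-78,-313,-170,0],[-78,-313,-170,0]]]'
```

```text
time_s: 13.85
ee_pos: [472.4, -65.8, 106.5]
orientation: [[0.981, 0.003, 0.193], [-0.193, -0.0, 0.981], [0.003, -1.0, 0.0]]
wrist_force: [0.0, -0.3, -0.7]
grip_width: 15.3
```

```bash
python3 -m jog '[[[0,0,-3,0],[0,0,-5,0],[0,0,-6,0],[0,0,-6,0],[0,0,-6,0]]]'; python3 -m jog '[[[0,0,0,0],[0,0,0,0],[0,0,0,0],[0,0,0,0]]]' -0.3 20;python3 -m jog '[[[0,0,10,0],[0,0,30,0],[0,0,70,0],[0,0,120,0],[-20,-20,160,0],[-60,-60,200,0],[-60,-60,200,0]]]';  python3 - <<'E'
from h import *
for c in('side','top'):
    d=cap(c,c+'9.png')
    for n in('blade_tip','blade_grip','tray','fin_top','pocket','ball_center','case','hinge','lid','notch'):print(c,n,[(np.round(r['position']).tolist(),round(r['score'],2)) for r in vision.mark_of(n,c)[:4]])
cv2.imwrite('pics/top9z.png',cv2.resize(d['image'][150:270,90:330,::-1],None,fx=3.2,fy=3.2,interpolation=cv2.INTER_CUBIC))
E
```

```text
time_s: 14.48
ee_pos: [472.4, -65.7, 100.6]
orientation: [[0.981, 0.003, 0.193], [-0.193, -0.0, 0.981], [0.003, -1.0, 0.0]]
wrist_force: [-0.8, 0.2, 1.9]
grip_width: 15.3
time_s: 14.98
ee_pos: [472.4, -65.8, 100.6]
orientation: [[0.981, 0.003, 0.193], [-0.193, -0.0, 0.981], [0.003, -1.0, 0.0]]
wrist_force: [0.2, 0.0, -0.4]
grip_width: 33.1
time_s: 15.85
ee_pos: [411.4, -127.1, 303.5]
orientation: [[0.981, 0.008, 0.195], [-0.195, -0.002, 0.981], [0.008, -1.0, -0.001]]
wrist_force: [0.9, 0.9, -0.2]
grip_width: 33.2
side blade_tip [([322.0, 12.0, 13.0], 0.91), ([487.0, 28.0, 11.0], 0.47)]
side blade_grip [([474.0, -76.0, 8.0], 0.66), ([354.0, 106.0, 11.0], 0.66)]
side tray []
side fin_top [([444.0, -271.0, -0.0], 0.7)]
side pocket [([490.0, 25.0, 10.0], 0.73)]
side ball_center [([529.0, 162.0, 53.0], 0.36)]
side case [([549.0, 237.0, -1.0], 0.57)]
side hinge [([565.0, 305.0, 59.0], 0.88), ([475.0, -52.0, -2.0], 0.2)]
side lid [([561.0, 308.0, 60.0], 0.8)]
side notch [([528.0, 164.0, 54.0], 0.79), ([725.0, 84.0, 2.0], 0.29)]
top blade_tip [([319.0, 7.0, 10.0], 0.82), ([490.0, 22.0, 8.0], 0.64)]
top blade_grip [([472.0, -73.0, 5.0], 0.88), ([542.0, 204.0, 7.0], 0.56)]
top tray [([550.0, 236.0, 1.0], 0.73), ([487.0, 24.0, 9.0], 0.6)]
top fin_top []
top pocket [([545.0, 201.0, 7.0], 0.87)]
top ball_center [([548.0, 198.0, 16.0], 0.42)]
top case [([548.0, 238.0, 3.0], 0.7)]
top hinge [([564.0, 307.0, 59.0], 0.94)]
top lid [([560.0, 308.0, 61.0], 0.83)]
top notch [([534.0, 165.0, 52.0], 0.68)]
```

View pics/top9z.png

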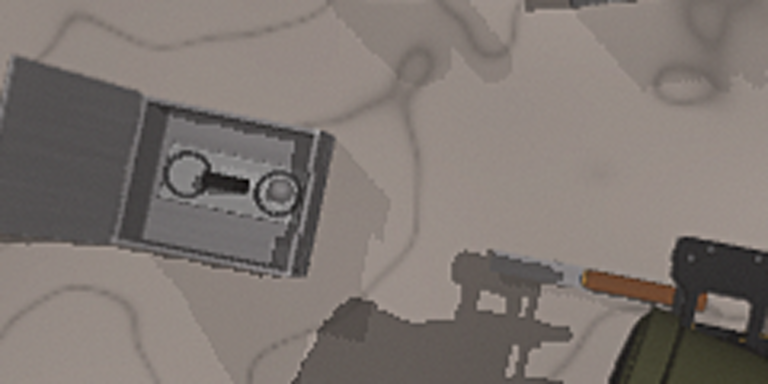

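View pics/side9.png

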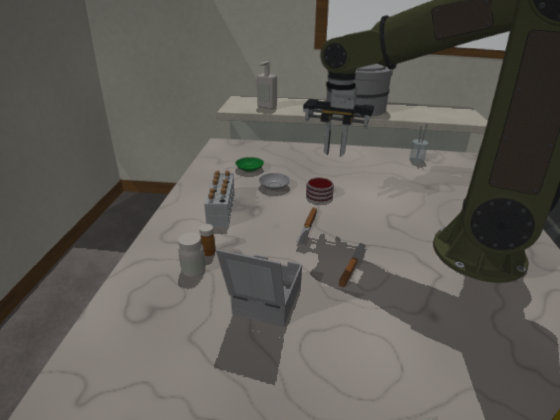

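```bash
python3 - <<'E'
from h import *
d=cap('top')
f=lambda u,v,z:px2w(d,90+u/3.2-.35,150+v/3.2-.35,z).round(1)
print('pockets',f(187,174,10),f(278,192,10))
print('fin',f(226,184,54),f(204,180,54),f(249,187,54))
g=cv2.cvtColor(d['image'][185:225,130:200],cv2.COLOR_RGB2BGR)
cv2.imwrite('pics/fin.png',cv2.resize(g,None,fx=11,fy=11,interpolation=cv2.INTER_NEAREST))
E
```

```text
pockets [559.1 276.9  10. ] [544.5 202.3  10. ]
fin [548.6 232.7  54. ] [551.7 250.   54. ] [546.3 214.6  54. ]
```

View pics/fin.png

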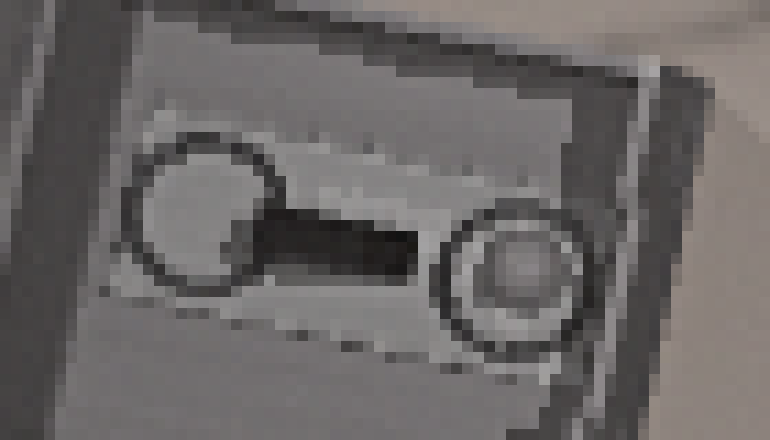

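```bash
python3 - <<'E'
from h import *
d=cap('top')
c=np.array([551.5,239.5]);u=np.array([.193,.981]);v=np.array([-.981,.193])
def p(a,b,z):
    q=c+a*u+b*v;r=w2px(d,[*q,z]);return ((r-[130,185]+.5)*11).round().tolist()
for z in(8,54):
    print(z,[p(a,b,z) for a in(-13,13) for b in(-6,6)])
print(p(-38,0,10.5),p(38,0,10.5),[p(a,b,8) for a in(-58,58) for b in(-23,23)])
E
```

```text
8 [[422.0, 234.0], [412.0, 283.0], [315.0, 212.0], [305.0, 261.0]]
54 [[370.0, 222.0], [359.0, 273.0], [259.0, 200.0], [248.0, 251.0]]
[517.0, 278.0] [204.0, 216.0] [[621.0, 201.0], [582.0, 389.0], [145.0, 106.0], [105.0, 294.0]]
```

```bash
python3 -m jog '[[[15,40,0,0],[30,80,0,0],[46,120,0,0],[61,160,0,0],[77,200,0,0],[92,240,0,0],[107,280,0,0],[122,320,-10,0],[135,352,-30,0],[140,366.5,-60,0],[140,366.5,-80,0],[140,366.5,-80,0],[140,366.5,-80,0]]]'
```

```text
time_s: 18.68
ee_pos: [552.7, 240.7, 221.6]
orientation: [[0.981, 0.004, 0.193], [-0.193, 0.0, 0.981], [0.004, -1.0, 0.001]]
wrist_force: [-0.4, -1.2, 1.0]
grip_width: 33.3
```

```bash
python3 -m jog '[[[-1,-1,-20,0],[-1,-1,-40,0],[-1,-1,-60,0],[-1,-1,-78,0],[-1,-1,-90,0],[-1,-1,-100,0],[-1,-1,-107,0],[-1,-1,-108.5,0],[-1,-1,-108.5,0],[-1,-1,-108.5,0]]]'; python3 - <<'E'
from h import *
for c in('side',):
    d=cap(c,c+'10.png')
cv2.imwrite('pics/side10z.png',cv2.resize(d['image'][150:330,190:370,::-1],None,fx=3.3,fy=3.3,interpolation=cv2.INTER_CUBIC))
E
```

```text
time_s: 19.92
ee_pos: [551.9, 239.7, 113.5]
orientation: [[0.981, 0.005, 0.193], [-0.193, 0.001, 0.981], [0.005, -1.0, 0.001]]
wrist_force: [-0.1, 0.2, 0.2]
grip_width: 32.9
```

View pics/side10z.png

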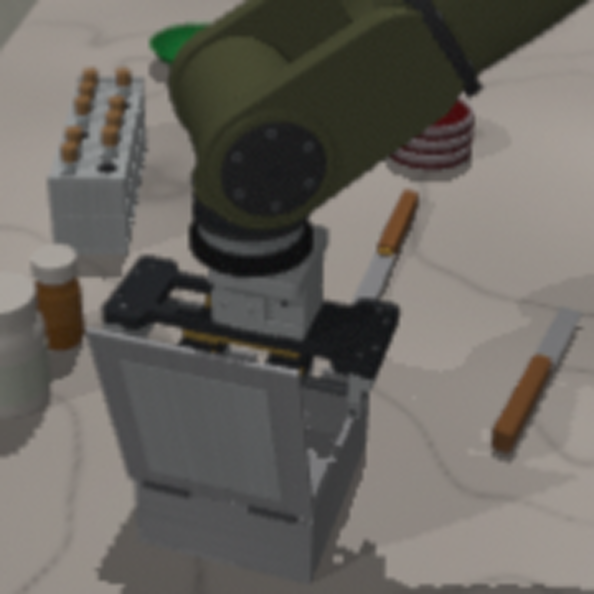

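```bash
python3 -m jog '[[[0,0,0,0],[0,0,0,0],[0,0,0,0],[0,0,0,0],[0,0,0,0]]]' -1 12; python3 -m jog '[[[0,0,0,0],[0,0,0,0]]]' -1 40; python3 -m jog '[[[0,0,1,0],[0,0,3,0],[0,0,6,0],[0,0,10,0],[0,0,15,0],[0,0,20,0],[0,0,26,0],[0,0,32,0],[0,0,38,0],[0,0,44,0],[0,0,50,0],[0,0,56,0],[0,0,62,0],[0,0,68,0],[0,0,74,0],[0,0,79,0],[0,0,82,0],[0,0,84,0],[0,0,84,0],[0,0,84,0]]]'; python3 - <<'E'
from h import *
for c in('top','side'):
    d=cap(c,c+'11.png')
    for n in('tray','fin_top','pocket','ball_center'):print(c,n,[(np.round(r['position']).tolist(),round(r['score'],2)) for r in vision.mark_of(n,c)[:4]])
cv2.imwrite('pics/side11z.png',cv2.resize(d['image'][130:330,190:390,::-1],None,fx=3,fy=3,interpolation=cv2.INTER_CUBIC))
E
```

```text
time_s: 20.6
ee_pos: [551.9, 239.7, 113.6]
orientation: [[0.981, 0.005, 0.193], [-0.193, 0.001, 0.981], [0.005, -1.0, 0.002]]
wrist_force: [-0.1, -0.5, 1.9]
grip_width: 12.0
time_s: 20.85
ee_pos: [551.9, 239.7, 113.6]
orientation: [[0.981, 0.005, 0.193], [-0.193, 0.001, 0.981], [0.005, -1.0, 0.002]]
wrist_force: [0.9, 0.2, 0.7]
grip_width: 12.2
time_s: 23.35
ee_pos: [551.8, 239.7, 197.4]
orientation: [[0.981, 0.005, 0.193], [-0.193, 0.0, 0.981], [0.005, -1.0, 0.001]]
wrist_force: [0.2, -0.0, -1.0]
grip_width: 11.6
top tray [([547.0, 239.0, 86.0], 0.78)]
top fin_top [([552.0, 243.0, 137.0], 0.87), ([473.0, -51.0, 3.0], 0.36)]
top pocket [([545.0, 204.0, 92.0], 0.95)]
top ball_center [([547.0, 200.0, 102.0], 0.58)]
side tray [([555.0, 239.0, 85.0], 0.49)]
side fin_top [([551.0, 238.0, 138.0], 0.67)]
side pocket [([754.0, 157.0, -5.0], 0.64), ([544.0, 198.0, 91.0], 0.41)]
side ball_center [([600.0, -313.0, -0.0], 0.54)]
```

View pics/side11z.png

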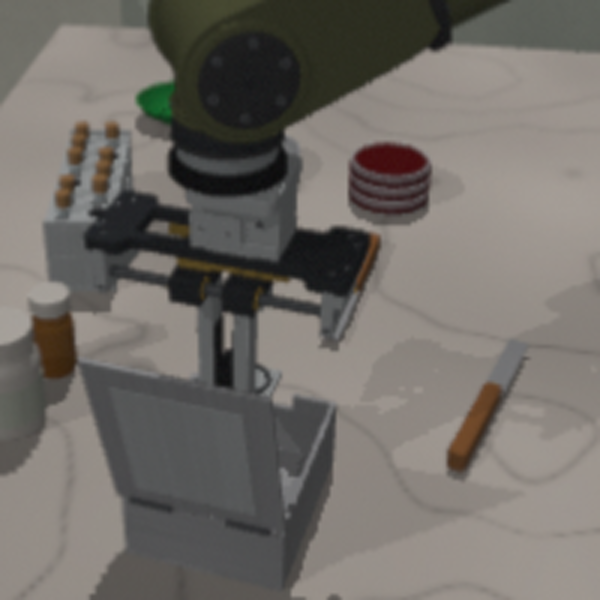

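View pics/top11.png

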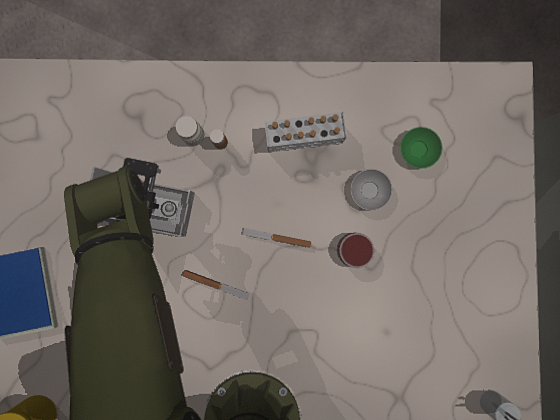

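The tray is held level with the ball in its pocket (top ~(168,208)). I'll carry it gently in two legs.

```bash
python3 -m jog '[[[0,-2,1,0],[0.5,-6,3,0],[1,-12,6,0],[1.7,-20,10,0],[2.6,-30,14,0],[3.6,-42,19,0],[4.9,-57,24,0],[6.3,-74,29,0],[7.9,-93,33,0],[9.7,-113,36,0],[11.4,-133,38,0],[13.1,-153,39,0],[14.8,-173,40,0],[16.5,-193,40,0],[17.9,-210,40,0],[19.1,-224,40,0],[20,-235,40,0],[20.7,-243,40,0],[21.2,-248,40,0],[21.4,-250,40,0]]]'; python3 -m jog '[[[0,0,0,0],[0.3,-3,0,0],[0.8,-9,0,0],[1.5,-18,0,0],[2.5,-30,0,0],[3.9,-46,0,0],[5.6,-65,0,0],[7.3,-86,0,0],[9.1,-107,0,0],[10.9,-128,0,0],[12.7,-149,0,0],[14.5,-170,0,0],[16.3,-191,0,0],[18.1,-212,0,0],[19.6,-230,0,0],[20.8,-244,0,0],[21.7,-254,0,0],[22.3,-261,0,0],[22.6,-265,0,0],[22.7,-266,0,0]]]'; python3 - <<'E'
from h import *
for c in('top','side'):
    d=cap(c,c+'12.png')
    for n in('dish','tray','fin_top','pocket','ball_center','lid','hinge'):print(c,n,[(np.round(r['position']).tolist(),round(r['score'],2)) for r in vision.mark_of(n,c)[:4]])
    x0,y0=(280,100) if c=='top' else (180,70)
    cv2.imwrite('pics/%s12z.png'%c,cv2.resize(d['image'][y0:y0+150,x0:x0+200,::-1],None,fx=3.5,fy=3.5,interpolation=cv2.INTER_CUBIC))
E
```

```text
time_s: 26.35
ee_pos: [573.3, -10.3, 237.6]
orientation: [[0.981, 0.005, 0.193], [-0.193, 0.001, 0.981], [0.005, -1.0, 0.002]]
wrist_force: [-0.2, -0.2, -2.0]
grip_width: 11.9
time_s: 28.85
ee_pos: [596.1, -276.3, 237.6]
orientation: [[0.981, 0.005, 0.193], [-0.193, 0.001, 0.981], [0.005, -1.0, 0.002]]
wrist_force: [0.4, 0.1, -1.7]
grip_width: 11.7
top dish [([712.0, -439.0, -5.0], 0.82)]
top tray [([594.0, -280.0, 129.0], 0.75), ([747.0, 163.0, 3.0], 0.24)]
top fin_top []
top pocket []
top ball_center []
top lid [([561.0, 306.0, 59.0], 0.83)]
top hinge [([566.0, 306.0, 59.0], 0.78)]
side dish [([712.0, -441.0, -0.0], 0.85), ([600.0, -308.0, 0.0], 0.63)]
side tray [([472.0, -74.0, 6.0], 0.68), ([600.0, -277.0, 128.0], 0.51)]
side fin_top [([597.0, -277.0, 178.0], 0.65)]
side pocket [([587.0, -318.0, 130.0], 0.61)]
side ball_center []
side lid [([561.0, 307.0, 60.0], 0.66), ([726.0, 86.0, -2.0], 0.42), ([746.0, -133.0, 1.0], 0.41)]
side hinge [([565.0, 308.0, 58.0], 0.95)]
```

View pics/side12z.png

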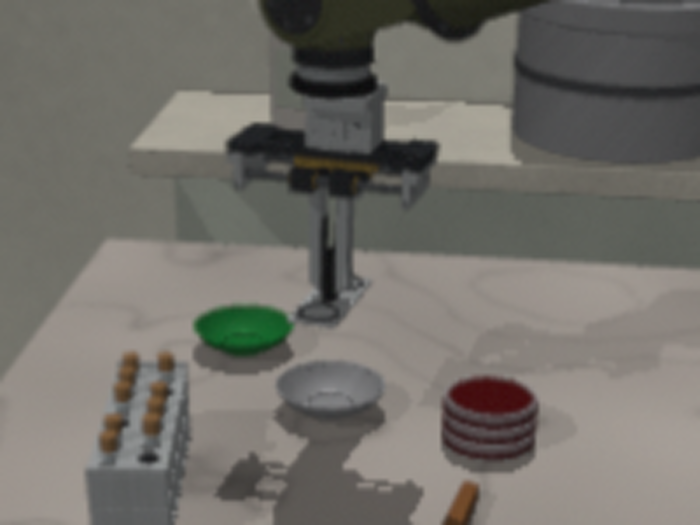

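View pics/top12z.png

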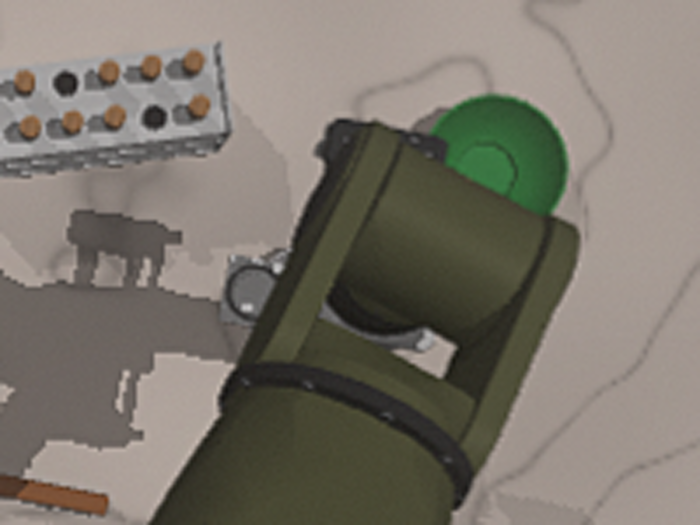

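```bash
python3 -m jog '[[[0,-1,0,-0.01],[0.3,-3,0,-0.03],[0.6,-6,0,-0.06],[0.9,-10,0,-0.1],[1.2,-14,0,-0.15],[1.5,-18,0,-0.2],[1.8,-22,0,-0.25],[2.1,-25,0,-0.3],[2.3,-27.5,0,-0.36],[2.4,-29,0,-0.42],[2.5,-30,0,-0.48],[2.5,-30.3,0,-0.54],[2.5,-30.3,0,-0.6],[2.5,-30.3,0,-0.65],[2.5,-30.3,0,-0.7],[2.5,-30.3,0,-0.74],[2.5,-30.3,0,-0.77],[2.5,-30.3,0,-0.79],[2.5,-30.3,0,-0.8],[2.5,-30.3,0,-0.8]]]'; python3 - <<'E'
from h import *
for c in('top','side'):
    d=cap(c,c+'13.png')
    for n in('dish','tray','pocket','ball_center','fin_top'):print(c,n,[(np.round(r['position']).tolist(),round(r['score'],2)) for r in vision.mark_of(n,c)[:4]])
    x0,y0=(280,100) if c=='top' else (220,90)
    cv2.imwrite('pics/%s13z.png'%c,cv2.resize(d['image'][y0:y0+120,x0:x0+150,::-1],None,fx=4.5,fy=4.5,interpolation=cv2.INTER_CUBIC))
E
```

```text
time_s: 32.15
ee_pos: [598.5, -306.7, 237.6]
orientation: [[0.545, 0.004, 0.839], [-0.839, -0.003, 0.545], [0.005, -1.0, 0.002]]
wrist_force: [-0.9, 1.1, -1.1]
grip_width: 12.0
top dish [([711.0, -440.0, -5.0], 0.72), ([598.0, -309.0, 1.0], 0.66)]
top tray [([592.0, -308.0, 125.0], 0.7)]
top pocket []
top ball_center []
top fin_top [([596.0, -306.0, 182.0], 0.52)]
side dish [([597.0, -310.0, 0.0], 0.9), ([711.0, -439.0, -4.0], 0.8)]
side tray [([602.0, -308.0, 130.0], 0.74), ([566.0, -333.0, 148.0], 0.47), ([491.0, 26.0, 14.0], 0.16)]
side pocket [([565.0, -330.0, 133.0], 0.53)]
side ball_center [([727.0, 87.0, -1.0], 0.51), ([565.0, -333.0, 148.0], 0.47)]
side fin_top [([599.0, -307.0, 178.0], 0.5), ([562.0, 309.0, 62.0], 0.46)]
```

View pics/side13z.png

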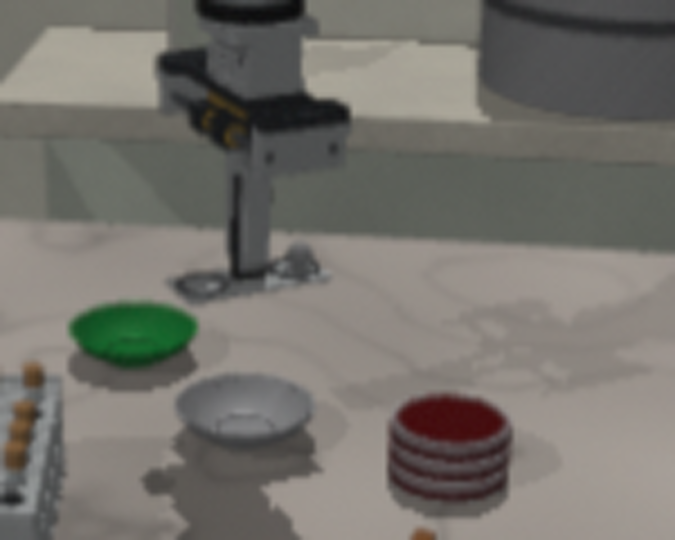

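View pics/top13z.png

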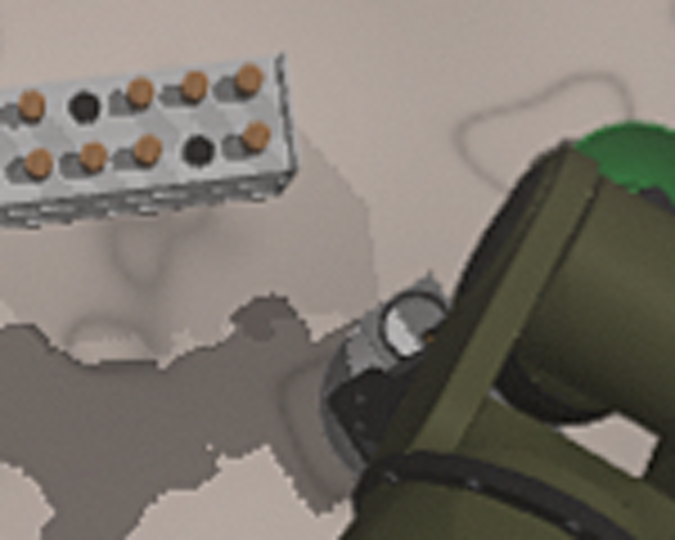

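The ball sits in its pocket (side zoom ~(298,262)) and the tray is level over the dish. I'll let it settle, check once more and hand in.

```bash
python3 -m jog '[[[0,0,0,0],[0,0,0,0],[0,0,0,0],[0,0,0,0],[0,0,0,0],[0,0,0,0],[0,0,0,0],[0,0,0,0]]]'; python3 - <<'E'
from h import *
o=monitor.get_obs();print(o['ee_pos'],o['dq'].round(4))
cap('side','side14.png')
E
python3 -c "
from rig import hand_in;print(hand_in())"
```

```text
time_s: 33.75
ee_pos: [598.5, -306.6, 237.6]
orientation: [[0.545, 0.004, 0.839], [-0.839, -0.003, 0.545], [0.005, -1.0, 0.002]]
wrist_force: [-0.1, 0.3, -2.5]
grip_width: 11.6
[ 598.51951027 -306.64978432  237.60188091] [-0.0004  0.001   0.      0.0003 -0.0005 -0.0013]
the job is handed in; nothing more can be done
None
```

View pics/side14.png

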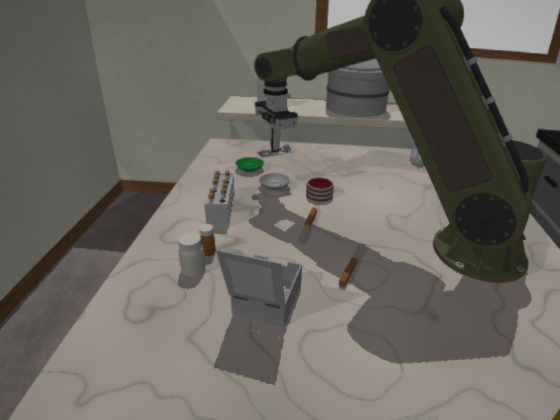

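The whole task was carried out in order and handed in at about 34 s of the 72 s allowed; `hand_in()` returned no verdict.

- **Lid and blade:** I gripped the blade farthest from the base and pushed its tip into the notch. I lifted the lid and pushed it back to about 1.8 rad, worked out from the path. The side picture shows it leaning back past upright. The blade is lying flat on the bench again, where it started.
- **Tray:** I lifted it straight up by its fin and carried it to the dish at about 0.2 m/s or less. I turned it about 46° over the dish so the side camera could see the ball.
- **Final pose:** The gripper holds still at (598.5, -306.6), with the dish centre measured at about (598, -308). The tray's underside is at about 128 mm, which is about 100 mm above the rim. The tool is tilted no more than 0.005 rad. The ball was in its pocket in the picture taken just before I let the tray settle.
- **Surroundings:** The dish, bottle, jar, rack and culture dishes look unmoved, judging by the pictures and without measuring each one at the end.
- **Checks that disagreed:** The networks sometimes missed things or gave false hits, such as a "ball" at the amber bottle. They also put the ball about 10 mm too high in the last pictures. The tray does not appear clearly in the wide final picture; the zoomed one 1.5 s earlier shows it clearly.

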